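Hook the draw handle into the oven tray and pull the tray out

ROBOT

A 6-joint arm with a two-finger parallel gripper is mounted at the origin on the work surface. World frame = base frame: x ahead of the robot, y to its left, z up, the work surface at z = 0. Lengths are in mm, angles in rad, forces in N, time in s.
With the tool pointing down it reaches from about 275 to 750 mm from the base axis. Payload 10.2 kg.
Tool frame: the origin (TCP) lies at the very end of the fingers, on their centre line; the grasp point (between the pads) lies 19 mm behind it; z points along the fingers, y is the line along which they close (so a half turn about z gives the same grasp; the last joint's range is limited). The gripper opens to 85 mm and grips with 20 to 120 N. Pads are 22 mm wide; open, the fingers measure 114 mm over their backs; the gripper's body (76 mm by 85 mm) begins 54 mm behind the grasp point. The pads swing forward as they close: fully open they stand 13 mm farther back than shut.
Start: joints at [-1.522, 0.313, 1.498, -0, 1.331, -0.223], TCP at [140.931, -505.737, 231.294] pointing down, gripper open.
Joint ranges: [-2.94, 2.94], [-0.97, 2.17], [0.19, 2.56], [-1.23, 4.37], [0.02, 3.11], [-2.88, 2.88]. Speed limits (rad/s): [2.39, 2.39, 3.01, 3.14, 3.14, 3.14].

INTERFACE

Orientations are given as a unit quaternion [w, x, y, z].
In Python, from rig import * gives the robot as it stands. The module is installed in compiled form; this text tells all that it offers.
- The arm moves only by the shell command python3 -m crank 'ROWS' [FORCE]. ROWS is JSON, a list that holds one entry, the list of rows, each a list of 7 numbers: the shift along the tool's x, y, z in units of 25 mm (1.0 is 25 mm), then the turn, a rotation vector about the tool's x, y, z in units of 8 degrees (1.0 is 8 degrees), then the finger opening in mm, from 0 to 85.4. A call has exactly 8 rows; each row shifts and turns the commanded pose from where the row before left it, along the tool's axes as they then stand; what a row does not reach is not made up. A row lasts 1/10 s, in which the tool goes at most 50 mm and 8.59 degrees, less where a joint would pass 70% of its speed; a pose out of reach is approached as far as the arm can. A call is refused whole if a number of a shift passes 1 or a number of a turn 1, either way. A call with a gripper value outside its range is refused whole. The fingers move at their own pace and stop on an object; FORCE is the grip in N (left out, the last holds). Time passes only in rows, so rows that do not move let the fingers close, or fill a call up. It gives the time, the measured TCP pose, the force, the opening and the grip force at its end, in the units of the state.
- sense(): the state, without advancing time (a new reading comes with each control period).
- capture(name): name is "scene" or "top"; returns the picture (420x560x3 uint8, blue, green, red); there is no depth.
- camera_model(name): a dict with "fx", "fy", "cx", "cy" (pixels), "k1" (the pictures are not rectified: a ray, as slopes to the right and down, at radius r is drawn at 1 + k1 r^2 times it, then the intrinsics apply), "world_from_camera" (4x4, takes a point from camera to world coordinates). Camera axes: x right, y up, looking along -z (the intrinsics and any distortion apply to the point x, -y, -z); pixel columns grow to the right and rows downward; lengths in mm; the calibration is good to about 2 mm. A picture is of the moment at which its call begins. camera_model takes no time and is no camera call.
- finish_job(): hands the job in; it is judged then, once.
The state is a dict: "time_s": time; "joints": joint angles; "dq": joint speeds; "tau": joint torques, N m; "eef_pos": TCP position; "ee_rot": TCP orientation; "force": force on the tool from outside, world axes, zero at the start; "wrist_torque": the same for the moment, N m; "grip_width": opening from 0.0 (shut) to 1.0 (fully open); "grip_force": force on a finger pad.
Only numpy, scipy, OpenCV 4.12 (cv2) and the standard library are available. Lean on these libraries where they do the work, as an engineer would, in place of code of your own. Each camera call takes 0.05 s, during which the arm holds its last target. There are 200 camera calls.

TASK

The rolls are done: take the draw handle, thread its curved hook through the ring on the front of the hot baking tray by swinging the handle round the hook's arc until the handle points straight out from the oven, then draw the tray smoothly out until you feel it come up against its stop. Touch the hot tray and oven with the handle only and go gently: never force the hook in the ring, yank the tray or press hard against the stop. Leave the tray out at its stop with the handle let go and still hooked in, the rolls still on the tray, and everything else undisturbed.

Things in the scene. Friction and masses are not known exactly. Their poses are not given: they have to be found in the camera images.
- handle: draw handle lying flat on the worktop: black bar grip 100 long, 18 wide, 16 mm high, with a steel C-shaped rod hook at one end, about 120 g. Origin under the middle of the bar, on its underside; x along the bar towards the hook, z up. The rod's axis lies level, 8 mm above the underside: straight from (50,0) to (70,0) mm, then an arc of 26 mm radius about (70,26) mm, towards +y, through 170 degrees
- hook_tip (a point): round end of the hook's rod, on its axis: (74.5, 51.6, 8) mm in the handle's frame, so the C opens back towards the bar. The rod is 8 mm thick, its last 10 degrees of arc 6.4 mm
- hook_bend (a point): point of the rod's axis 90 degrees into the arc, farthest from the bar: (96, 26, 8) mm in the handle's frame. When the hook is fully in, the handle points straight out from the tray (handle x = tray x) and the ring is round this point, give or take 8 mm along the rod
- ring_place (a point): place of the upright steel ring on the tray's front, 18 mm before the wall, 46 above the worktop. The ring (bore 11, outside 21, wire 5 mm) is bent from use: its centre is up to 4.5 mm off this point in x and in z (not y), rigid; feel for it. Axes as the oven's: x in, y along the bore. The tip enters along +y, the arc's centre 26 mm in front (-x), the handle swinging 80 degrees from +y to -x
- oven: mini oven, fixed: 420 wide (y), 320 deep (x), 260 mm high. Origin under its middle, front towards -x, z up. The ring starts 40 to 85 mm before the face, at y = 45 mm. The tray drags with about 5 N and meets a rigid stop after 55 to 75 mm; lean on it with some 12 N. The door lies open, 190 mm out from the face, 300 wide about y = 45 mm, top 22 mm above the worktop. Knobs 24 mm out at y = -158
- roll_a: bread roll on the tray, 68 mm across, 38 mm high; origin under its middle
- roll_b: another such bread roll on the tray
- mug: blue mug, 76 mm across, 90 mm high, standing on the worktop; leave it alone. Origin under its middle
- jam_jar: jam jar with a red lid, 64 mm across, 85 mm high; leave it alone. Origin under its middle
- salt: white salt pot, 48 mm across, 85 mm high; leave it alone. Origin under its middle
- spoon: wooden spoon, 240 mm long, lying on the worktop; leave it alone
- oil: green oil bottle, 60 mm across, 200 mm high; leave it alone. Origin under its middle
Things that resemble listed ones, but are neither listed nor needed, are in the scene too. Of the things that look like the handle, take the one that is farthest to the robot's left at the start.

How it is judged (in metres and radians):
On the way, in this order (a step that is already met when the one before it is completed fails the run):
1. the hook is through the ring as far as its bend, with the tray not yet drawn out (distance between hook_bend and ring_place below 0.012 m and distance of ring_place from where it was at the start of the episode below 0.03 m), for 0.1 s.
2. the tray, hooked by the ring, has been drawn out and pulled up against its stop (over 8 N on the hook) (distance between hook_bend and ring_place below 0.013 m and distance of ring_place from where it was at the start of the episode above 0.05 m and contact force between handle and oven above 8 N), for 0.1 s.
At the end, for the whole second after the job is handed in: The tray is left out where it met its stop (more than 50 mm out from where it began), the ring is round the hook's bend (bend within 14 mm of ring_place), the handle is let go and at rest, and both rolls are still on the tray (distance of ring_place from where it was at the start of the episode above 0.05 m and distance between hook_bend and ring_place below 0.014 m and linear speed of handle below 0.03 m/s and angular speed of handle below 0.3 rad/s and height (world z) of each of roll_a, roll_b above 0.03 m); the robot touches nothing.
It fails at once if the hook is forced while it is being threaded (more than 10 N on the ring, tray or oven before the tray has come out 30 mm) (contact force between handle and oven above 10 N and distance of ring_place from where it was at the start of the episode below 0.03 m).
It fails at once if the handle is forced against the tray, its ring or the oven (more than 25 N) (contact force between handle and oven above 25 N).
It fails at once if the tray is yanked (a roll on it moves faster than 0.3 m/s) (linear speed of any of roll_a, roll_b above 0.3 m/s).
It fails at once if the fingers, gripper or arm touch the hot tray or oven (more than 3 N) (contact force between any of the arm, the fingers and oven above 3 N).
It fails at once if a bystander is disturbed (moved more than 20 mm) (distance of any of mug, jam_jar, salt, spoon, oil from where it was at the start of the episode above 0.02 m).
It also fails if it takes over 64 s, if anything falls off the work surface, if the arm or the gripper's body presses on something with over 40 N, if the wrist force passes 120 N, or if a joint passes its speed limit or range.

## Working session

There is one attempt and no reset: what is moved stays moved. The work goes in short steps, Python scripts to look and compute and a shell command to move; the robot and the scene stay as the last step left them, time stands still between calls to the robot, and variables do not carry over. Pictures are saved under pics/ and viewed, at most 10 in all, crops included, and the job is handed in when it is done.

```bash
mkdir -p pics; cat > h.py <<'E'
from rig import *
import numpy as np, cv2
from scipy.spatial.transform import Rotation as R
def ray(name,u,v):
    m=camera_model(name);x=(u-m['cx'])/m['fx'];y=(v-m['cy'])/m['fy']
    k=m['k1'];rd=np.hypot(x,y);r=rd
    for _ in range(30): r=rd/(1+k*r*r)
    s=r/rd if rd>0 else 1
    T=np.array(m['world_from_camera']);d=T[:3,:3]@np.array([x*s,-y*s,-1]);return T[:3,3],d/np.linalg.norm(d)
def onz(name,u,v,z):
    o,d=ray(name,u,v);return o+d*(z-o[2])/d[2]
def proj(name,p):
    m=camera_model(name);T=np.array(m['world_from_camera']);q=T[:3,:3].T@(np.array(p,float)-T[:3,3])
    x=q[0]/-q[2];y=-q[1]/-q[2];f=1+m['k1']*(x*x+y*y);return np.array([m['cx']+m['fx']*x*f,m['cy']+m['fy']*y*f])
def tri(a,pa,b,pb):
    o1,d1=ray(a,*pa);o2,d2=ray(b,*pb)
    s=np.linalg.lstsq(np.c_[d1,-d2],o2-o1,rcond=None)[0];p=o1+s[0]*d1;q=o2+s[1]*d2
    return (p+q)/2,np.linalg.norm(p-q)
E
python3 - <<'E'
from h import *
for n in("scene","top"):
    cv2.imwrite(f"pics/{n}0.png",capture(n)); m=camera_model(n);print(n,m)
s=sense();print(s)
E
```

```text
scene {'fx': 459.5316853397799, 'fy': 459.5316853397799, 'cx': 276.99239035800656, 'cy': 216.1484819485518, 'k1': -0.10362260518374279, 'world_from_camera': array([[ 9.33274163e-01, -2.20856339e-01,  2.83234558e-01,
         8.37011074e+02],
       [ 3.59129422e-01,  5.84893765e-01, -7.27272536e-01,
        -9.09260584e+02],
       [-5.03937668e-03,  7.80462530e-01,  6.25182248e-01,
         8.35198171e+02],
       [ 0.00000000e+00,  0.00000000e+00,  0.00000000e+00,
         1.00000000e+00]])}
top {'fx': 540.3702302642625, 'fy': 540.3702302642625, 'cx': 278.0112767533895, 'cy': 205.93343854004294, 'k1': -0.213143698203734, 'world_from_camera': array([[ 6.15260383e-03,  9.94515889e-01, -1.04404463e-01,
         2.95941501e+02],
       [-9.99981072e-01,  6.12358759e-03, -5.98463110e-04,
        -3.64549437e+01],
       [ 4.41488030e-05,  1.04406169e-01,  9.94534740e-01,
         1.80274802e+03],
       [ 0.00000000e+00,  0.00000000e+00,  0.00000000e+00,
         1.00000000e+00]])}
{'time_s': 0.1, 'joints': array([-1.52239798e+00,  3.13402751e-01,  1.49832710e+00,  1.63657449e-06,
        1.33098226e+00, -2.23372951e-01]), 'dq': array([-1.16800900e-03, -2.76759421e-04, -1.12834347e-03, -9.01505023e-04,
       -7.20680920e-04, -5.75950865e-05]), 'tau': array([ 2.62247093e-03, -4.12907445e+01, -2.60143304e+01, -2.22775311e-04,
        3.07395079e-03,  1.04302845e-05]), 'eef_pos': array([ 140.92185887, -505.51286439,  230.80064557]), 'ee_rot': array([-5.57521325e-04,  9.90781614e-01,  1.35467636e-01,  4.96986747e-05]), 'force': array([ 0.44825228,  0.17251639, -0.32588758]), 'wrist_torque': array([0.01388485, 0.02364862, 0.02113963]), 'grip_force': 0.0, 'grip_width': 1.0040502372812479}
```

View pics/scene0.png

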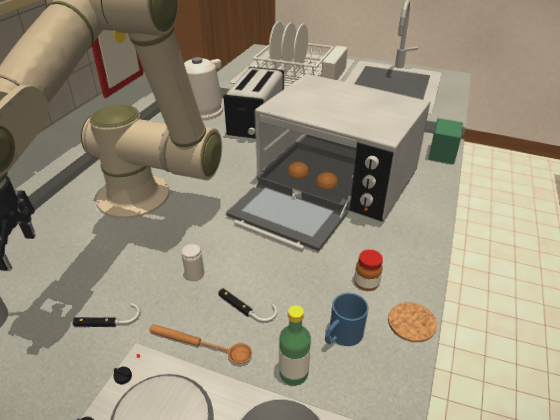

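View pics/top0.png

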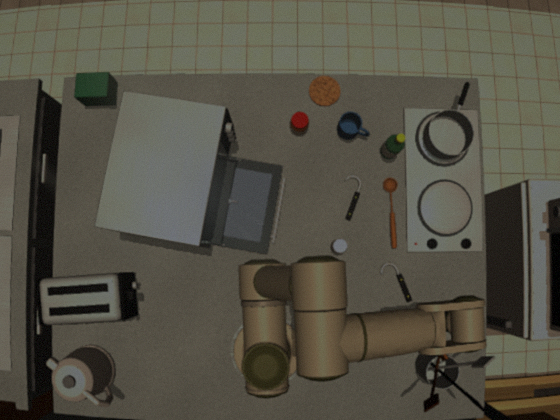

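The scene view shows two hook handles: bar at (95,322) and bar at (247,304). In the top view they are at (404,287) and (352,205). The top view has world +y to the left, so the one at top (352,205) / scene (247,304) is farthest to the robot's left. I'll confirm it with an enlarged crop, and also look at the ring.

```bash
python3 - <<'E'
from h import *
s=cv2.imread("pics/scene0.png");t=cv2.imread("pics/top0.png")
def c(im,x,y,w,h,k):return cv2.resize(im[y:y+h,x:x+w],None,fx=k,fy=k,interpolation=cv2.INTER_CUBIC)
a=np.hstack([c(s,210,280,80,50,5),c(t,320,170,80,50,5)])
b=np.hstack([c(s,225,155,100,75,4),cv2.convertScaleAbs(c(t,195,150,100,75,4),alpha=1.8)])
cv2.imwrite("pics/crop1.png",np.vstack([a,b]))
for n,p in(("handle",onz("top",352,205,16)),("other",onz("top",404,287,16)),("spoon",onz("top",391,186,8))):print(n,p.round())
# oven top corners
g=cv2.cvtColor(t,cv2.COLOR_BGR2GRAY);m=(cv2.GaussianBlur(g,(5,5),0)>125).astype(np.uint8)
m[:, :90]=0;m[:,240:]=0;m[260:]=0;m[:85]=0
cs=max(cv2.findContours(m,0,2)[0],key=cv2.contourArea);print(cv2.contourArea(cs))
ap=cv2.approxPolyDP(cs,8,True)[:,0];print(ap.tolist())
for p in ap:print(onz("top",*p,260).round(1))
E
```

```text
handle [ 488. -282.   16.]
other [ 215. -456.   16.]
spoon [ 555. -418.    8.]Traceback (most recent call last):
  File "<stdin>", line 11, in <module>
ValueError: max() iterable argument is empty
```

View pics/crop1.png

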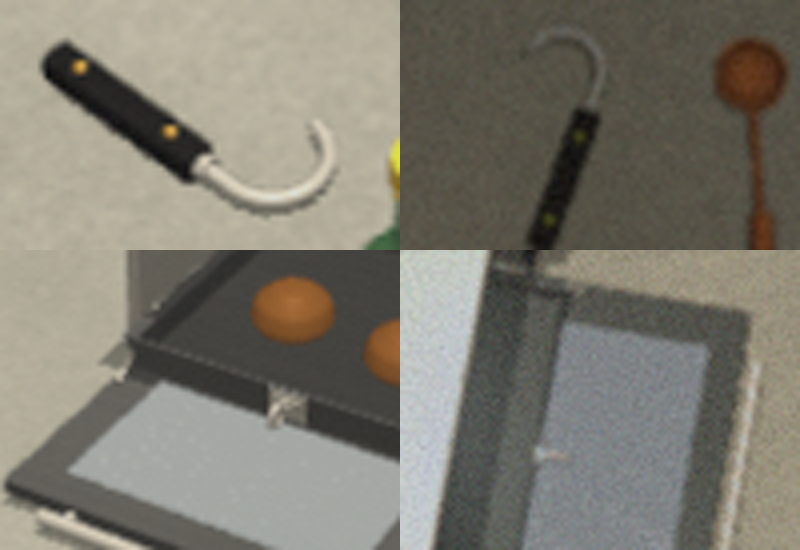

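The crop confirms it: the handle has a black bar with rivets and its C opens to the left, with the spoon to its right. The ring is at about scene (296,194) and top (233,201). Next I'll measure from averaged frames.

```bash
python3 - <<'E'
from h import *
A={}
for n in("scene","top"):
    A[n]=np.mean([capture(n).astype(float) for _ in range(8)],0);np.save(n+".npy",A[n])
t=A["top"];g=t.mean(2)
# oven top
m=(cv2.GaussianBlur(g,(3,3),0)).astype(np.uint8);r=m[80:260,85:240]
th,b=cv2.threshold(r,0,255,cv2.THRESH_OTSU);print("otsu",th)
cs=max(cv2.findContours(b,0,1)[0],key=cv2.contourArea)+np.array([85,80])
print(cv2.contourArea(cs));ap=cv2.approxPolyDP(cs,6,True)[:,0];print(ap.tolist())
for p in ap:print(onz("top",*p,260).round(1))
# handle bar
for n,(x0,y0,x1,y1),k in(("top",(335,165,375,225),.55),("scene",(212,282,285,325),.4)):
    gg=A[n].max(2)[y0:y1,x0:x1];bg=np.median(gg);b=(gg<k*bg).astype(np.uint8)
    c=max(cv2.findContours(b,0,1)[0],key=cv2.contourArea)[:,0]+np.array([x0,y0])
    for z in(8,16):
        w=np.array([onz(n,*p,z)[:2] for p in c],np.float32);rc=cv2.minAreaRect(w)
        print(n,z,np.round(rc[0],1),np.round(rc[1],1),round(rc[2],1))
big=np.hstack([cv2.resize(np.clip(A["scene"][180:210,275:315],0,255),(400,300),interpolation=cv2.INTER_CUBIC),cv2.resize(np.clip(2*A["top"][186:216,215:255],0,255),(400,300),interpolation=cv2.INTER_CUBIC)])
h=np.hstack([cv2.resize(np.clip(A["scene"][290:325,240:285],0,255),(400,300),interpolation=cv2.INTER_CUBIC),cv2.resize(np.clip(2*A["top"][170:200,335:375],0,255),(400,300),interpolation=cv2.INTER_CUBIC)])
cv2.imwrite("pics/ring.png",np.vstack([big,h]))
E
```

```text
otsu 86.0
14391.5
[[124, 92], [95, 224], [198, 244], [224, 106]]
[801.4 432.2 260. ]
[401.2 501.6 260. ]
[346.8 193.1 260. ]
[754. 126. 260.]
top 8 [ 486.9 -284.1] [17.3 98.3] 69.4
top 16 [ 486. -283.] [17.2 97.9] 69.4
scene 8 [ 483.8 -281.6] [ 22.  103.9] 69.6
scene 16 [ 487.2 -287.7] [ 21.7 102.9] 69.6[ WARN:0@14.867] global loadsave.cpp:1063 imwrite_ Unsupported depth image for selected encoder is fallbacked to CV_8U.
```

View pics/ring.png

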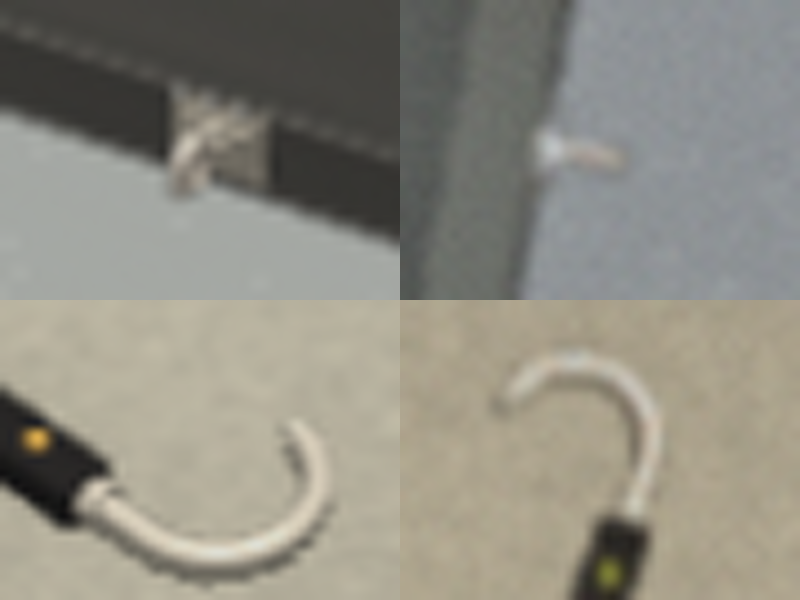

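Both ring and hook are clear. The ring's front end is at top (237.4,201.6) and the oven's yaw is about 9.5°. Now I'll go to the handle.

```bash
r='[0.98,-0.3,0.25,0,0,0,60]'
python3 -m crank '[[[0.98,-0.3,0.25,0,0,0,60],[0.98,-0.3,0.25,0,0,0,60],[0.98,-0.3,0.25,0,0,0,60],[0.98,-0.3,0.25,0,0,0,60],[0.98,-0.3,0.25,0,0,0,60],[0.98,-0.3,0.25,0,0,0,60],[0.98,-0.3,0.25,0,0,0,60],[0.98,-0.3,0.25,0,0,0,60]]]' 60
python3 -m crank '[[[0.98,-0.3,0.25,0,0,0,60],[0.98,-0.3,0.25,0,0,0,60],[0.98,-0.3,0.25,0,0,0,60],[0.98,-0.3,0.25,0,0,0,60],[0.98,-0.3,0.25,0,0,0,60],[0.98,-0.3,0.25,0,0,0,60],[0.98,-0.3,0.25,0,0,0,60],[0.98,-0.3,0.25,0,0,0,60]]]'
python3 -m crank '[[[0,0,0.4,0,0,0.905,60],[0,0,0.4,0,0,0.905,60],[0,0,0.4,0,0,0.905,60],[0,0,0.4,0,0,0.905,60],[0,0,0.4,0,0,0.905,60],[0,0,0.4,0,0,0,60],[0,0,0,0,0,0,60],[0,0,0,0,0,0,60]]]'
python3 - <<'E'
from h import *
s=sense();r=R.from_quat(np.roll(s['ee_rot'],-1)).as_matrix()
print(s['eef_pos'],np.degrees(np.arctan2(r[1,0],r[0,0])),r[:,2],s['force'])
e=r.T@(np.array([486,-283.5,3.5])-s['eef_pos']);print(e/25)
for p in((237.4,201.6),(229.5,200.8)):
  print(onz("top",*p,46))
print(tri("top",(237.2,201.6),"scene",(293,198)))
E
```

```text
time_s: 1.7
eef_pos: [314.5, -394.7, 181.1]
ee_rot: [0.0, 0.991, 0.135, 0.0]
force: [-0.4, -0.3, -0.7]
grip_width: 0.703
grip_force: 0.0
time_s: 2.5
eef_pos: [487.2, -284.2, 131.0]
ee_rot: [0.0, 0.991, 0.135, 0.0]
force: [0.0, -0.5, -0.2]
grip_width: 0.706
grip_force: 0.0
time_s: 3.3
eef_pos: [486.4, -285.0, 71.4]
ee_rot: [-0.0, 0.984, -0.178, 0.0]
force: [0.3, -0.5, -0.6]
grip_width: 0.7
grip_force: 0.0
[ 486.40389271 -284.9578029    71.40950961] -20.486078024715095 [ 9.79925224e-06  1.72577785e-05 -1.00000000e+00] [ 0.2654725  -0.50955099 -0.57391572]
[-0.03555057 -0.0489169   2.71638123]
[493.81508458  97.71451337  46.        ]
[496.30141502 123.71561179  46.        ]
(array([493.84574786,  98.29229001,  49.77981597]), np.float64(1.0037775104566156))
```

```bash
python3 -m crank '[[[-0.03,-0.05,0.5,0,0,0,60],[0,0,0.5,0,0,0,60],[0,0,0.5,0,0,0,60],[0,0,0.5,0,0,0,60],[0,0,0.4,0,0,0,60],[0,0,0.2,0,0,0,60],[0,0,0.1,0,0,0,60],[0,0,0,0,0,0,50]]]'
python3 -m crank '[[[0,0,0,0,0,0,30],[0,0,0,0,0,0,10],[0,0,0,0,0,0,10],[0,0,0,0,0,0,10],[0,0,0,0,0,0,10],[0,0,0,0,0,0,10],[0,0,0,0,0,0,10],[0,0,0,0,0,0,10]]]' 80
```

```text
time_s: 4.1
eef_pos: [486.1, -283.5, 3.7]
ee_rot: [-0.0, 0.984, -0.179, -0.0]
force: [0.2, -0.7, 0.1]
grip_width: 0.592
grip_force: 0.0
time_s: 4.9
eef_pos: [486.3, -283.7, 4.5]
ee_rot: [0.0, 0.984, -0.179, 0.0]
force: [-2.3, -0.0, 5.8]
grip_width: 0.183
grip_force: 79.1
```

```bash
python3 -m crank '[[[0,0,-0.2,0,0,0,10],[0,0,-0.6,0,0,0,10],[0,0,-0.8,0,0,0,10],[0,0,-0.8,0,0,0,10],[0,0,-0.8,0,0,0,10],[0,0,-0.8,0,0,0,10],[0,0,-0.4,0,0,0,10],[0,0,0,0,0,0,10]]]'
python3 -m crank '[[[-0.2,-0.3,0,0,0,0,10],[-0.5,-0.8,0,0,0,0,10],[-0.5,-0.85,0,0,0,0,10],[-0.5,-0.85,0,0,0,0,10],[-0.5,-0.85,0,0,0,0,10],[-0.5,-0.85,0,0,0,0,10],[-0.5,-0.85,0,0,0,0,10],[-0.5,-0.85,0,0,0,0,10]]]'
python3 -m crank '[[[-0.5,-0.85,0,0,0,0,10],[-0.5,-0.85,0,0,0,0,10],[-0.5,-0.85,0,0,0,0,10],[-0.5,-0.85,0,0,0,0,10],[-0.5,-0.8,0.1,0,0,0,10],[-0.5,-0.8,0.2,0,0,0,10],[-0.5,-0.8,0.2,0,0,0,10],[-0.2,-0.5,0,0,0,0,10]]]'
cat >> h.py <<'E'
def tool():
    s=sense();r=R.from_quat(np.roll(s['ee_rot'],-1)).as_matrix();return s,r,np.degrees(np.arctan2(r[1,0],r[0,0]))
TO=4.5
def hpt(p,g=0,gy=0):
    "handle-frame point to world from measured tool pose"
    s,r,_=tool();p=np.array(p,float)
    return s['eef_pos']+r@np.array([p[0]+g,-(p[1]+gy),-(p[2]-TO)])
E
python3 - <<'E'
from h import *
s,r,a=tool();print(s['eef_pos'],a,s['force'],r[:,2].round(4))
A={n:np.mean([capture(n).astype(float) for _ in range(6)],0) for n in("scene","top")}
for n in A:np.save(n+"1.npy",A[n])
P={}
for k,p in(("tip",(74.5,51.6,8)),("bend",(96,26,8)),("C",(70,26,8)),("ring",None)):
    w=hpt(p) if p else np.array([495.9,108.1,46]);P[k]=w
    print(k,w.round(1),proj("scene",w).round(1),proj("top",w).round(1))
im=[]
for n,(x0,y0) in(("scene",(255,165)),("top",(205,170))):
    c=A[n][y0:y0+60,x0:x0+80]*(1 if n=="scene" else 2)
    c=cv2.resize(np.clip(c,0,255).astype(np.uint8),None,fx=8,fy=8,interpolation=cv2.INTER_CUBIC)[:, :400 if n=="top" else 640]
    for k,w in P.items():
        u=((proj(n,w)-[x0,y0]+.5)*8).astype(int);cv2.circle(c,tuple(int(v) for v in u),2,(0,0,255) if k!="ring" else (0,255,0),-1)
    im.append(c[:,:400])
cv2.imwrite("pics/pre.png",np.hstack(im))
E
```

```text
time_s: 5.7
eef_pos: [486.4, -283.8, 114.8]
ee_rot: [0.001, 0.984, -0.179, 0.001]
force: [-0.3, -0.2, -1.7]
grip_width: 0.182
grip_force: 78.3
time_s: 6.5
eef_pos: [453.0, -104.1, 112.7]
ee_rot: [-0.0, 0.984, -0.179, -0.001]
force: [0.2, 0.3, -2.0]
grip_width: 0.184
grip_force: 78.3
time_s: 7.3
eef_pos: [420.9, 76.0, 99.8]
ee_rot: [0.0, 0.984, -0.178, -0.002]
force: [0.2, 0.3, -1.7]
grip_width: 0.184
grip_force: 78.3
[420.8948627   75.97574053  99.75332938] -20.561180759820104 [ 0.16526146  0.3135614  -1.69970763] [-3.7e-03  6.0e-04 -1.0e+00]
tip [511.   95.9 104.8] [298.6 183.9] [236.7 194.1]
bend [522.   64.4 104.8] [298.7 190.9] [246.6 190.7]
C [497.7  73.5 104.8] [291.5 187.3] [243.6 198.3]
ring [495.9 108.1  46. ] [294.6 197.3] [234.2 200.9]
```

View pics/pre.png

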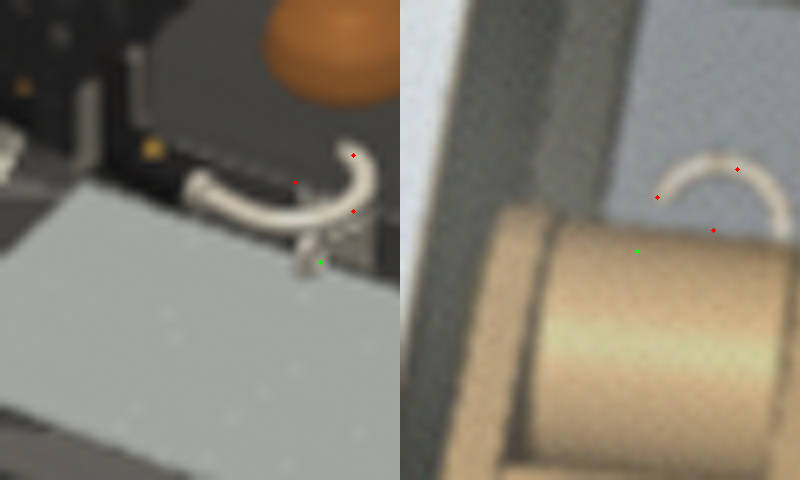

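The scene crop shows the hook tip at (298.5,183.5), which matches the prediction to within 1 px, as does the top view. The ring blob sits about 2–3 px above my z=46 guess, so I'll check the ring's height more closely.

```bash
python3 - <<'E'
from h import *
s=np.load("scene.npy");t=np.load("top.npy")
# top profile along ring line: brightness (G) vs oven-x distance d
f=np.array([505.1,162.8]);ax=np.array([.165,.986]);ay=np.array([-.986,.165])
g=t.mean(2).astype(np.float32)
for off in(-6,-3,0,3,6):
    v=[]
    for d in range(32,76,2):
        w=[*(f-d*ax+off*ay),46+0];u=proj("top",w);v.append(int(cv2.getRectSubPix(g,(1,1),(float(u[0]),float(u[1])))[0,0]))
    print(off,v)
x0,y0=283,183;k=26
c=cv2.resize(np.clip(s[y0:y0+23,x0:x0+28],0,255).astype(np.uint8),None,fx=k,fy=k,interpolation=cv2.INTER_CUBIC)
for z,col in((46,(0,255,0)),(50,(0,0,255))):
    ctr=np.array([*(f-55.5*ax),z]);X=np.array([*ax,0]);Z=np.array([0,0,1])
    for q in(ctr,ctr+8*X,ctr-8*X,ctr+8*Z,ctr-8*Z):
        u=(proj("scene",q)-[x0,y0]+.5)*k;cv2.circle(c,tuple(int(a) for a in u),4,col,-1)
cv2.imwrite("pics/ring2.png",c)
E
```

```text
-6 [52, 56, 63, 69, 74, 72, 71, 72, 74, 75, 74, 73, 74, 73, 72, 71, 71, 71, 72, 73, 73, 73]
-3 [56, 63, 73, 81, 84, 82, 78, 79, 79, 80, 80, 80, 77, 75, 73, 71, 69, 70, 71, 72, 73, 74]
0 [55, 64, 75, 86, 91, 92, 86, 83, 80, 79, 79, 80, 81, 80, 77, 74, 70, 70, 70, 72, 73, 75]
3 [54, 61, 69, 80, 86, 89, 83, 78, 75, 73, 73, 73, 73, 73, 73, 72, 70, 69, 71, 72, 74, 73]
6 [53, 58, 64, 72, 76, 75, 73, 72, 71, 70, 70, 70, 70, 69, 67, 67, 68, 69, 71, 73, 73, 73]
```

View pics/ring2.png

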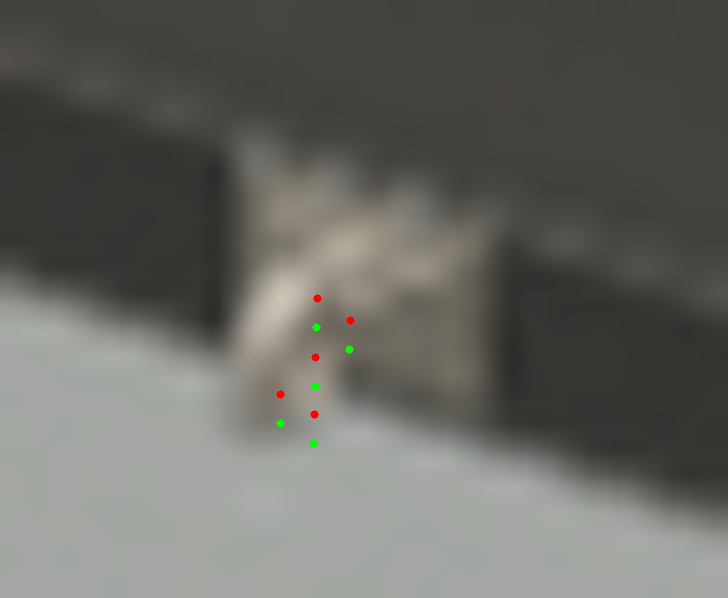

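The ring centre looks to be about z=50 and 54 mm out from the face, ±2. I'll descend beside it, with the tip on the −y side.

```bash
python3 -m crank '[[[-0.05,-0.37,0,0,0,0,10],[0,0,0.3,0,0,0,10],[0,0,0.4,0,0,0,10],[0,0,0.4,0,0,0,10],[0,0,0.4,0,0,0,10],[0,0,0.4,0,0,0,10],[0,0,0.31,0,0,0,10],[0,0,0,0,0,0,10]]]'
cat >> h.py <<'E'
f=np.array([505.1,162.8]);ax=np.array([.165,.986]);ay=np.array([-.986,.165])
def rep(d=54,z=50):
    s,r,a=tool();C=hpt((70,26,8));T=hpt((74.5,51.6,8));rg=f-d*ax
    F=s['force'];print("yaw",round(a,1),"phi",round(a-80.5,1),"C oven err x,y",((C[:2]-(rg-26*ax))@ax).round(1),((C[:2]-(rg-26*ax))@ay).round(1),"z",C[2].round(1),"tip-ring",((T[:2]-rg)@ax).round(1),((T[:2]-rg)@ay).round(1),"F oven",(F[:2]@ax).round(2),(F[:2]@ay).round(2),F[2].round(2),'t',s['time_s'])
E
python3 - <<'E'
from h import *
rep();A=np.mean([capture("scene").astype(float) for _ in range(6)],0)
x0,y0=275,175;k=18
c=cv2.resize(np.clip(A[y0:y0+33,x0:x0+44],0,255).astype(np.uint8),None,fx=k,fy=k,interpolation=cv2.INTER_CUBIC)
P=[hpt((74.5,51.6,8))]+[hpt((70+26*np.sin(q),26-26*np.cos(q),8)) for q in np.radians([140,110,80])]
for w,col in [(p,(0,0,255)) for p in P]+[(np.array([*(f-54*ax),50]),(0,255,0))]:
    u=(proj("scene",w)-[x0,y0]+.5)*k;cv2.circle(c,tuple(int(a) for a in u),3,col,-1)
cv2.imwrite("pics/near.png",c)
E
```

```text
time_s: 8.7
eef_pos: [424.5, 83.3, 45.0]
ee_rot: [0.0, 0.984, -0.179, -0.001]
force: [-0.1, -0.1, -1.1]
grip_width: 0.184
grip_force: 78.4
yaw -20.6 phi -101.1 C oven err x,y 0.2 -7.3 z 48.3 tip-ring -1.5 -16.7 F oven -0.07 0.08 -1.12 t 8.7
```

View pics/near.png

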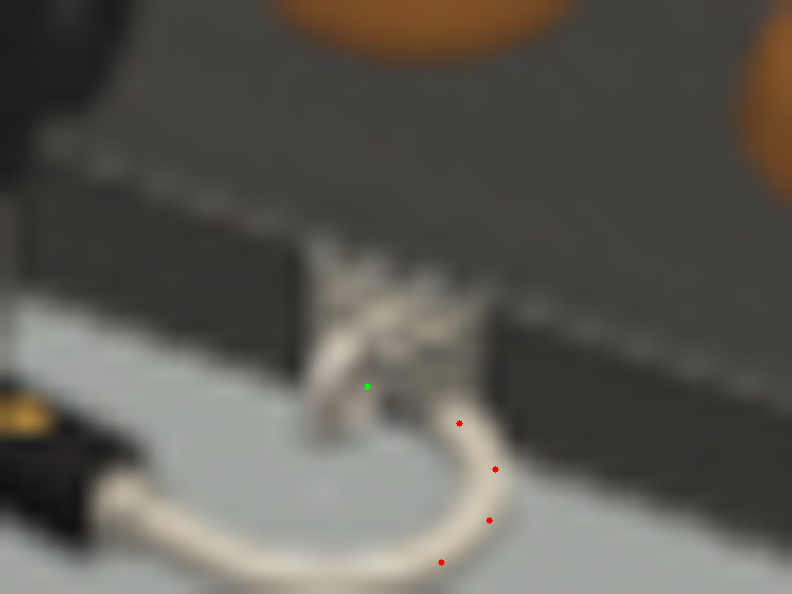

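The hook tip is about 16 mm short of the ring on its −y side, at (300,197), with the ring at (294.5,195). I'll align and start swinging slowly.

```bash
python3 -m crank '[[[-0.07,0.025,-0.03,0,0,0,10],[-0.07,0.025,-0.03,0,0,0,10],[-0.07,0.025,-0.03,0,0,0,10],[-0.07,0.025,0,0,0,0,10],[0.038,0.0971,0,0,0,-0.25,10],[0.038,0.0971,0,0,0,-0.25,10],[0.038,0.0971,0,0,0,-0.25,10],[0,0,0,0,0,0,10]]]' | tail -3
python3 -c "from h import *;rep(55,50.5)"
python3 -m crank '[[[0.0186,0.0487,0,0,0,-0.125,10],[0.0186,0.0487,0,0,0,-0.125,10],[0.0186,0.0487,0,0,0,-0.125,10],[0.0186,0.0487,0,0,0,-0.125,10],[0.0186,0.0487,0,0,0,-0.125,10],[0.0186,0.0487,0,0,0,-0.125,10],[0,0,0,0,0,0,10],[0,0,0,0,0,0,10]]]' | tail -3
python3 -c "from h import *;rep(55,50.5)"
```

```text
force: [-0.3, 0.2, -0.5]
grip_width: 0.183
grip_force: 78.4
yaw -14.6 phi -95.1 C oven err x,y 0.1 -0.6 z 51.8 tip-ring -0.8 -7.3 F oven 0.19 0.31 -0.53 t 9.8
force: [0.5, 0.5, -1.5]
grip_width: 0.181
grip_force: 78.4
yaw -8.6 phi -89.1 C oven err x,y 0.2 -0.6 z 51.8 tip-ring -0.1 -4.7 F oven 0.6 -0.45 -1.5 t 10.6
```

```bash
python3 -m crank '[[[0,0,0.05,0,0,0,10],[0.0093,0.0244,0,0,0,-0.0625,10],[0.0093,0.0244,0,0,0,-0.0625,10],[0.0093,0.0244,0,0,0,-0.0625,10],[0.0093,0.0244,0,0,0,-0.0625,10],[0.0093,0.0244,0,0,0,-0.0625,10],[0.0093,0.0244,0,0,0,-0.0625,10],[0,0,0,0,0,0,10]]]' | tail -3
python3 -c "from h import *;rep(55,50.5)"
python3 -m crank '[[[0.0093,0.0244,0,0,0,-0.0625,10],[0.0093,0.0244,0,0,0,-0.0625,10],[0.0093,0.0244,0,0,0,-0.0625,10],[0.0093,0.0244,0,0,0,-0.0625,10],[0,0,0,0,0,0,10],[0,0,0,0,0,0,10],[0,0,0,0,0,0,10],[0,0,0,0,0,0,10]]]' | tail -3
python3 -c "from h import *;rep(55,50.5)"
```

```text
force: [0.4, 0.7, -0.8]
grip_width: 0.183
grip_force: 78.4
yaw -5.6 phi -86.1 C oven err x,y 0.2 -0.6 z 50.6 tip-ring 0.0 -3.4 F oven 0.79 -0.24 -0.75 t 11.4
force: [0.3, 0.4, -1.7]
grip_width: 0.183
grip_force: 78.4
yaw -3.6 phi -84.1 C oven err x,y 0.2 -0.6 z 50.5 tip-ring 0.2 -2.5 F oven 0.46 -0.19 -1.66 t 12.2
```

```bash
python3 -m crank '[[[0.0093,0.0244,0,0,0,-0.0625,10],[0.0093,0.0244,0,0,0,-0.0625,10],[0.0093,0.0244,0,0,0,-0.0625,10],[0.0093,0.0244,0,0,0,-0.0625,10],[0.0093,0.0244,0,0,0,-0.0625,10],[0.0093,0.0244,0,0,0,-0.0625,10],[0,0,0,0,0,0,10],[0,0,0,0,0,0,10]]]' | tail -3
python3 -c "from h import *;rep(55,50.5)"
```

```text
force: [-0.2, 0.1, -0.8]
grip_width: 0.185
grip_force: 78.4
yaw -0.6 phi -81.1 C oven err x,y 0.2 -0.6 z 50.5 tip-ring 0.2 -1.1 F oven 0.02 0.21 -0.78 t 13.0
```

```bash
python3 -m crank '[[[0.0093,0.0244,0,0,0,-0.0625,10],[0.0093,0.0244,0,0,0,-0.0625,10],[0.0093,0.0244,0,0,0,-0.0625,10],[0.0093,0.0244,0,0,0,-0.0625,10],[0,0,0,0,0,0,10],[0,0,0,0,0,0,10],[0,0,0,0,0,0,10],[0,0,0,0,0,0,10]]]' | tail -3
python3 -c "from h import *;rep(55,50.5)"
```

```text
force: [1.2, -0.3, -1.2]
grip_width: 0.18
grip_force: 78.4
yaw 1.4 phi -79.1 C oven err x,y 0.3 -0.7 z 50.6 tip-ring 0.2 -0.2 F oven -0.08 -1.2 -1.18 t 13.8
```

```bash
python3 -m crank '[[[0.0093,0.0244,0,0,0,-0.0625,10],[0.0093,0.0244,0,0,0,-0.0625,10],[0,0,0,0,0,0,10],[0,0,0,0,0,0,10],[0,0,0,0,0,0,10],[0,0,0,0,0,0,10],[0,0,0,0,0,0,10],[0,0,0,0,0,0,10]]]' | tail -3
python3 - <<'E'
from h import *
rep(55,50.5);A=np.mean([capture("scene").astype(float) for _ in range(6)],0);rep(55)
x0,y0=275,175;k=18
c=cv2.resize(np.clip(A[y0:y0+33,x0:x0+44],0,255).astype(np.uint8),None,fx=k,fy=k,interpolation=cv2.INTER_CUBIC)
cv2.imwrite("pics/near2.png",c)
E
```

```text
force: [-1.1, -0.3, -1.3]
grip_width: 0.185
grip_force: 78.4
yaw 2.4 phi -78.1 C oven err x,y 0.2 -0.7 z 50.6 tip-ring 0.2 0.2 F oven -0.5 1.0 -1.3 t 14.6
yaw 2.4 phi -78.1 C oven err x,y 0.2 -0.6 z 50.5 tip-ring 0.2 0.2 F oven 0.11 0.31 -1.26 t 14.9
```

View pics/near2.png

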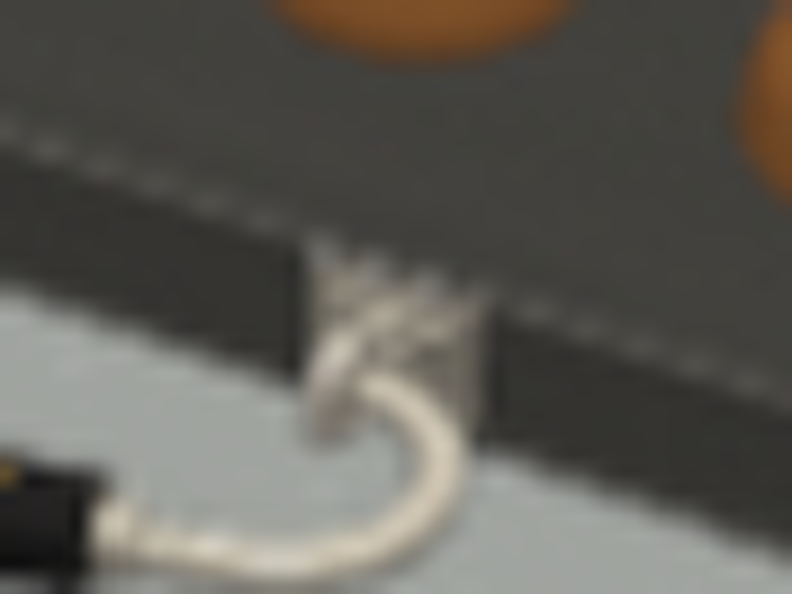

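The picture shows the tip at about (295,196), right at the ring's bore with no contact force. I'll continue.

```bash
python3 -m crank '[[[0.0093,0.0244,0,0,0,-0.0625,10],[0.0093,0.0244,0,0,0,-0.0625,10],[0.0093,0.0244,0,0,0,-0.0625,10],[0.0093,0.0244,0,0,0,-0.0625,10],[0,0,0,0,0,0,10],[0,0,0,0,0,0,10],[0,0,0,0,0,0,10],[0,0,0,0,0,0,10]]]' | tail -3
python3 -c "from h import *
rep(55,50.5);[capture('scene') for _ in range(2)];rep(55)"
```

```text
force: [-0.1, 0.8, -0.1]
grip_width: 0.182
grip_force: 78.4
yaw 4.4 phi -76.1 C oven err x,y 0.3 -0.6 z 50.5 tip-ring 0.2 1.1 F oven 0.74 0.23 -0.08 t 15.7
yaw 4.4 phi -76.1 C oven err x,y 0.2 -0.7 z 50.5 tip-ring 0.2 1.1 F oven 0.0 0.32 -2.29 t 15.8
```

```bash
python3 -m crank '[[[0.0093,0.0244,0,0,0,-0.0625,10],[0.0093,0.0244,0,0,0,-0.0625,10],[0.0093,0.0244,0,0,0,-0.0625,10],[0.0093,0.0244,0,0,0,-0.0625,10],[0,0,0,0,0,0,10],[0,0,0,0,0,0,10],[0,0,0,0,0,0,10],[0,0,0,0,0,0,10]]]' | tail -3
python3 -c "from h import *
rep(55,50.5);[capture('scene') for _ in range(2)];rep(55)"
```

```text
force: [0.5, 0.4, -1.8]
grip_width: 0.188
grip_force: 78.3
yaw 6.4 phi -74.1 C oven err x,y 0.2 -0.7 z 50.6 tip-ring 0.1 2.0 F oven 0.43 -0.41 -1.77 t 16.6
yaw 6.4 phi -74.1 C oven err x,y 0.2 -0.7 z 50.5 tip-ring 0.1 2.0 F oven 0.25 -0.91 -2.96 t 16.7
```

```bash
cat >> h.py <<'E'
def avg(n=6):
    F=[];W=[]
    for _ in range(n):
        capture("scene");s=sense();F.append(s['force']);W.append(s['wrist_torque'])
    F=np.mean(F,0);print("avgF oven",(F[:2]@ax).round(2),(F[:2]@ay).round(2),F[2].round(2),"M",np.mean(W,0).round(3));rep(55)
E
python3 -m crank '[[[0.0093,0.0244,0,0,0,-0.0625,10],[0.0093,0.0244,0,0,0,-0.0625,10],[0.0093,0.0244,0,0,0,-0.0625,10],[0.0093,0.0244,0,0,0,-0.0625,10],[0.0093,0.0244,0,0,0,-0.0625,10],[0.0093,0.0244,0,0,0,-0.0625,10],[0,0,0,0,0,0,10],[0,0,0,0,0,0,10]]]' | tail -3
python3 -c "from h import *
avg()"
```

```text
force: [1.9, 1.2, -3.0]
grip_width: 0.185
grip_force: 78.3
avgF oven 1.18 -0.91 -2.79 M [ 0.086 -0.054  0.003]
yaw 9.4 phi -71.1 C oven err x,y 0.3 -0.7 z 50.5 tip-ring -0.1 3.4 F oven 1.61 -1.3 -2.92 t 17.8
```

```bash
python3 -m crank '[[[0.008,-0.023,0.015,0,0,0,10],[0,0,0.015,0,0,0,10],[0,0,0.01,0,0,0,10],[0,0,0,0,0,0,10],[0,0,0,0,0,0,10],[0,0,0,0,0,0,10],[0,0,0,0,0,0,10],[0,0,0,0,0,0,10]]]' | tail -3
python3 -c "from h import *
avg()"
```

```text
force: [-0.5, -0.3, -1.9]
grip_width: 0.183
grip_force: 78.4
avgF oven 0.1 0.03 -1.61 M [0.005 0.026 0.009]
yaw 9.4 phi -71.1 C oven err x,y 0.9 -0.7 z 49.6 tip-ring 0.5 3.3 F oven -0.21 -0.65 -1.97 t 18.9
```

```bash
python3 -m crank '[[[0.0093,0.0244,0.015,0,0,-0.0625,10],[0.0093,0.0244,0,0,0,-0.0625,10],[0.0093,0.0244,0,0,0,-0.0625,10],[0.0093,0.0244,0,0,0,-0.0625,10],[0.0093,0.0244,0,0,0,-0.0625,10],[0.0093,0.0244,0,0,0,-0.0625,10],[0,0,0,0,0,0,10],[0,0,0,0,0,0,10]]]' | tail -3
python3 -c "from h import *
avg(4)"
```

```text
force: [-1.0, -0.0, -1.8]
grip_width: 0.183
grip_force: 78.4
avgF oven -0.12 -0.15 -1.33 M [-0.001  0.032  0.032]
yaw 12.4 phi -68.1 C oven err x,y 0.9 -0.7 z 49.2 tip-ring 0.3 4.7 F oven 0.06 -0.46 -2.07 t 19.9
```

```bash
python3 -m crank '[[[0.0093,0.0244,0,0,0,-0.0625,10],[0.0093,0.0244,0,0,0,-0.0625,10],[0.0093,0.0244,0,0,0,-0.0625,10],[0.0093,0.0244,0,0,0,-0.0625,10],[0.0093,0.0244,0,0,0,-0.0625,10],[0.0093,0.0244,0,0,0,-0.0625,10],[0,0,0,0,0,0,10],[0,0,0,0,0,0,10]]]' | tail -3
python3 -c "from h import *
avg(4)"
```

```text
force: [0.6, 0.8, -1.7]
grip_width: 0.183
grip_force: 78.4
avgF oven 0.25 0.16 -1.46 M [-0.03   0.029  0.027]
yaw 15.4 phi -65.1 C oven err x,y 0.9 -0.7 z 49.2 tip-ring 0.0 6.0 F oven 0.07 -0.13 -1.46 t 20.9
```

```bash
python3 -m crank '[[[0.0186,0.0487,0,0,0,-0.125,10],[0.0186,0.0487,0,0,0,-0.125,10],[0.0186,0.0487,0,0,0,-0.125,10],[0.0186,0.0487,0,0,0,-0.125,10],[0.0186,0.0487,0,0,0,-0.125,10],[0.0186,0.0487,0,0,0,-0.125,10],[0,0,0,0,0,0,10],[0,0,0,0,0,0,10]]]' | tail -3
python3 -c "from h import *
avg(4)"
```

```text
force: [1.0, 1.6, -1.9]
grip_width: 0.182
grip_force: 78.4
avgF oven 1.86 -1.0 -1.87 M [ 0.202 -0.114  0.009]
yaw 21.4 phi -59.1 C oven err x,y 0.9 -0.7 z 49.2 tip-ring -0.8 8.5 F oven 2.12 -0.99 -2.01 t 21.9
```

```bash
python3 -m crank '[[[0.0186,0.0487,0,0,0,-0.125,10],[0.0186,0.0487,0,0,0,-0.125,10],[0.0186,0.0487,0,0,0,-0.125,10],[0.0186,0.0487,0,0,0,-0.125,10],[0.0186,0.0487,0,0,0,-0.125,10],[0.0186,0.0487,0,0,0,-0.125,10],[0,0,0,0,0,0,10],[0,0,0,0,0,0,10]]]' | tail -3
python3 -c "from h import *
avg(4)"
```

```text
force: [3.3, 4.6, -2.4]
grip_width: 0.182
grip_force: 78.3
avgF oven 4.4 -2.36 -2.45 M [ 0.651 -0.395  0.002]
yaw 27.4 phi -53.1 C oven err x,y 0.9 -0.8 z 49.2 tip-ring -1.9 11.0 F oven 4.53 -2.39 -2.51 t 22.9
```

```bash
python3 -m crank '[[[0.02,-0.014,0.006,0,0,0,10],[0.022,-0.014,0.006,0,0,0,10],[0,0,0,0,0,0,10],[0,0,0,0,0,0,10],[0,0,0,0,0,0,10],[0,0,0,0,0,0,10],[0,0,0,0,0,0,10],[0,0,0,0,0,0,10]]]' | tail -3
python3 -c "from h import *
avg(4)"
```

```text
force: [0.2, 0.6, -1.5]
grip_width: 0.185
grip_force: 78.5
avgF oven -0.03 -0.07 -1.51 M [0.005 0.013 0.014]
yaw 27.4 phi -53.1 C oven err x,y 2.0 -1.1 z 48.9 tip-ring -0.8 10.6 F oven 0.25 -0.12 -2.12 t 23.9
```

```bash
python3 -m crank '[[[0.0198,0.047,0,0,0,-0.125,10],[0.0198,0.047,0,0,0,-0.125,10],[0.0198,0.047,0,0,0,-0.125,10],[0.0198,0.047,0,0,0,-0.125,10],[0.0198,0.047,0,0,0,-0.125,10],[0.0198,0.047,0,0,0,-0.125,10],[0,0,0,0,0,0,10],[0,0,0,0,0,0,10]]]' | tail -3
python3 -c "from h import *
avg(4)"
```

```text
force: [0.3, -0.6, -1.4]
grip_width: 0.178
grip_force: 78.5
avgF oven -0.42 -0.37 -1.32 M [-0.018  0.042 -0.005]
yaw 33.4 phi -47.1 C oven err x,y 2.4 -1.1 z 48.9 tip-ring -1.8 13.0 F oven -0.28 0.17 -1.26 t 24.9
```

```bash
python3 -m crank '[[[0.0198,0.047,0,0,0,-0.125,10],[0.0198,0.047,0,0,0,-0.125,10],[0.0198,0.047,0,0,0,-0.125,10],[0.0198,0.047,0,0,0,-0.125,10],[0.0198,0.047,0,0,0,-0.125,10],[0.0198,0.047,0,0,0,-0.125,10],[0,0,0,0,0,0,10],[0,0,0,0,0,0,10]]]' | tail -3
python3 -c "from h import *
avg(4)"
```

```text
force: [-0.4, 0.1, -0.9]
grip_width: 0.186
grip_force: 78.5
avgF oven -0.03 -0.04 -1.73 M [-0.039  0.054 -0.017]
yaw 39.4 phi -41.1 C oven err x,y 2.7 -1.0 z 48.9 tip-ring -3.1 15.3 F oven -0.29 -0.31 -2.04 t 25.9
```

```bash
python3 -m crank '[[[0.02,0.0475,0,0,0,-0.125,10],[0.02,0.0475,0,0,0,-0.125,10],[0.02,0.0475,0,0,0,-0.125,10],[0.02,0.0475,0,0,0,-0.125,10],[0.02,0.0475,0,0,0,-0.125,10],[0.02,0.0475,0,0,0,-0.125,10],[0,0,0,0,0,0,10],[0,0,0,0,0,0,10]]]' | tail -3
python3 -c "from h import *
avg(4)"
```

```text
force: [0.3, 0.7, -1.5]
grip_width: 0.183
grip_force: 78.5
avgF oven 0.2 0.26 -1.36 M [-0.023  0.005  0.009]
yaw 45.4 phi -35.1 C oven err x,y 3.0 -1.0 z 48.9 tip-ring -4.6 17.3 F oven 0.29 0.76 -1.49 t 26.9
```

```bash
python3 -m crank '[[[0.02,0.0475,0,0,0,-0.125,10],[0.02,0.0475,0,0,0,-0.125,10],[0.02,0.0475,0,0,0,-0.125,10],[0.02,0.0475,0,0,0,-0.125,10],[0.02,0.0475,0,0,0,-0.125,10],[0.02,0.0475,0,0,0,-0.125,10],[0,0,0,0,0,0,10],[0,0,0,0,0,0,10]]]' | tail -3
python3 -c "from h import *
avg(4)"
```

```text
force: [-0.7, -0.8, -1.9]
grip_width: 0.182
grip_force: 78.5
avgF oven 0.18 -0.27 -1.48 M [ 0.005  0.004 -0.021]
yaw 51.4 phi -29.1 C oven err x,y 3.3 -1.0 z 48.9 tip-ring -6.3 19.2 F oven -0.33 -0.07 -1.24 t 27.9
```

```bash
python3 -m crank '[[[0.02,0.048,0,0,0,-0.125,10],[0.02,0.048,0,0,0,-0.125,10],[0.02,0.048,0,0,0,-0.125,10],[0.02,0.048,0,0,0,-0.125,10],[0.02,0.048,0,0,0,-0.125,10],[0.02,0.048,0,0,0,-0.125,10],[0,0,0,0,0,0,10],[0,0,0,0,0,0,10]]]' | tail -3
python3 -c "from h import *
avg(4)"
```

```text
force: [0.2, -0.0, -2.2]
grip_width: 0.184
grip_force: 78.5
avgF oven 0.09 0.1 -1.45 M [-0.007  0.002  0.022]
yaw 57.4 phi -23.1 C oven err x,y 3.5 -1.0 z 48.9 tip-ring -8.3 20.8 F oven 0.11 0.26 -1.05 t 28.9
```

```bash
python3 -m crank '[[[0.02,0.048,0,0,0,-0.125,10],[0.02,0.048,0,0,0,-0.125,10],[0.02,0.048,0,0,0,-0.125,10],[0.02,0.048,0,0,0,-0.125,10],[0.02,0.048,0,0,0,-0.125,10],[0.02,0.048,0,0,0,-0.125,10],[0,0,0,0,0,0,10],[0,0,0,0,0,0,10]]]' | tail -3
python3 -c "from h import *
avg(4)"
```

```text
force: [-0.4, 0.3, -2.2]
grip_width: 0.185
grip_force: 78.4
avgF oven 0.01 0.14 -0.96 M [-0.028  0.002  0.017]
yaw 63.4 phi -17.1 C oven err x,y 3.7 -0.9 z 48.9 tip-ring -10.4 22.2 F oven -0.27 0.71 -0.49 t 29.9
```

```bash
python3 -m crank '[[[0.019,0.0485,0,0,0,-0.125,10],[0.019,0.0485,0,0,0,-0.125,10],[0.019,0.0485,0,0,0,-0.125,10],[0.019,0.0485,0,0,0,-0.125,10],[0.019,0.0485,0,0,0,-0.125,10],[0.019,0.0485,0,0,0,-0.125,10],[0.019,0.0485,0,0,0,-0.125,10],[0,0,0,0,0,0,10]]]' | tail -3
python3 -c "from h import *
avg(4)"
```

```text
force: [0.2, 0.3, -0.1]
grip_width: 0.181
grip_force: 78.4
avgF oven 0.01 0.08 -1.11 M [-0.01   0.003  0.005]
yaw 70.4 phi -10.1 C oven err x,y 3.8 -0.9 z 48.9 tip-ring -13.2 23.5 F oven 0.55 -0.02 -1.19 t 30.9
```

```bash
python3 -m crank '[[[0.019,0.0485,0,0,0,-0.125,10],[0.019,0.0485,0,0,0,-0.125,10],[0.019,0.0485,0,0,0,-0.125,10],[0.019,0.0485,0,0,0,-0.125,10],[0.019,0.0485,0,0,0,-0.125,10],[0.019,0.0485,0,0,0,-0.125,10],[0.019,0.0485,0,0,0,-0.125,10],[0,0,0,0,0,0,10]]]' | tail -3
python3 -c "from h import *
avg(4)"
```

```text
force: [0.2, 0.5, -1.8]
grip_width: 0.189
grip_force: 78.4
avgF oven 0.19 0.22 -1.64 M [ 0.001  0.001 -0.011]
yaw 77.4 phi -3.1 C oven err x,y 3.9 -0.9 z 48.9 tip-ring -16.2 24.4 F oven 1.01 0.72 -2.0 t 31.9
```

```bash
python3 -m crank '[[[0.019,0.0485,0,0,0,-0.125,10],[0.019,0.0485,0,0,0,-0.125,10],[0.019,0.0485,0,0,0,-0.125,10],[0,0,0,0,0,0,10],[-0.02,0,0,0,0,0,10],[-0.02,0,0,0,0,0,10],[-0.02,0,0,0,0,0,10],[-0.02,0,0,0,0,0,10]]]' | tail -3
python3 -c "from h import *
avg(3)"
```

```text
force: [-0.1, 5.5, -1.4]
grip_width: 0.184
grip_force: 78.4
avgF oven 4.09 0.67 -1.36 M [ 0.658 -0.07  -0.093]
yaw 80.4 phi -0.1 C oven err x,y 2.2 -0.8 z 48.9 tip-ring -19.2 24.8 F oven 4.93 1.05 -0.63 t 32.85
```

```bash
python3 -m crank '[[[-0.02,0,0,0,0,0,10],[-0.02,0,0,0,0,0,10],[-0.02,0,0,0,0,0,10],[-0.02,0,0,0,0,0,10],[-0.02,0,0,0,0,0,10],[0,0,0,0,0,0,10],[0,0,0,0,0,0,10],[0,0,0,0,0,0,10]]]' | tail -3
python3 -c "from h import *
avg(3)"
```

```text
force: [-0.4, 5.9, -2.1]
grip_width: 0.185
grip_force: 78.4
avgF oven 5.14 1.21 -1.59 M [ 0.824 -0.003 -0.119]
yaw 80.4 phi -0.1 C oven err x,y -0.4 -0.8 z 48.9 tip-ring -21.8 24.8 F oven 5.08 1.59 -1.24 t 33.8
```

The hook is in and the tray drags at about 5 N. Drawing it out smoothly.

```bash
python3 -m crank '[[[-0.02,0,0,0,0,0,10],[-0.03,0,0,0,0,0,10],[-0.04,0,0,0,0,0,10],[-0.05,0,0,0,0,0,10],[-0.05,0,0,0,0,0,10],[-0.05,0,0,0,0,0,10],[-0.05,0,0,0,0,0,10],[-0.05,0,0,0,0,0,10]]]' | tail -3
python3 -c "from h import *
rep(55)"
```

```text
force: [0.1, 5.2, -3.3]
grip_width: 0.185
grip_force: 78.4
yaw 80.4 phi -0.1 C oven err x,y -8.9 -0.8 z 48.8 tip-ring -30.3 24.8 F oven 5.15 0.71 -3.26 t 34.6
```

```bash
python3 -m crank '[[[-0.05,0,0,0,0,0,10],[-0.06,0,0,0,0,0,10],[-0.06,0,0,0,0,0,10],[-0.06,0,0,0,0,0,10],[-0.06,0,0,0,0,0,10],[-0.06,0,0,0,0,0,10],[-0.06,0,0,0,0,0,10],[-0.06,0,0,0,0,0,10]]]' | tail -3
python3 -c "from h import *
rep(55)"
```

```text
force: [0.3, 5.2, -1.6]
grip_width: 0.184
grip_force: 78.4
yaw 80.4 phi -0.1 C oven err x,y -20.7 -0.8 z 48.9 tip-ring -42.1 24.8 F oven 5.18 0.52 -1.64 t 35.4
```

```bash
python3 -m crank '[[[-0.06,0,0,0,0,0,10],[-0.06,0,0,0,0,0,10],[-0.06,0,0,0,0,0,10],[-0.06,0,0,0,0,0,10],[-0.06,0,0,0,0,0,10],[-0.06,0,0,0,0,0,10],[-0.06,0,0,0,0,0,10],[-0.06,0,0,0,0,0,10]]]' | tail -3
python3 -c "from h import *
rep(55)"
```

```text
force: [0.3, 4.6, -1.7]
grip_width: 0.182
grip_force: 78.4
yaw 80.4 phi -0.1 C oven err x,y -32.7 -0.7 z 48.8 tip-ring -54.1 24.9 F oven 4.53 0.5 -1.65 t 36.2
```

```bash
python3 -m crank '[[[-0.06,0,0,0,0,0,10],[-0.06,0,0,0,0,0,10],[-0.06,0,0,0,0,0,10],[-0.06,0,0,0,0,0,10],[-0.06,0,0,0,0,0,10],[-0.06,0,0,0,0,0,10],[-0.06,0,0,0,0,0,10],[-0.04,0,0,0,0,0,10]]]' | tail -3
python3 -c "from h import *
rep(55)"
```

```text
force: [-0.3, 5.1, -2.0]
grip_width: 0.181
grip_force: 78.4
yaw 80.4 phi -0.1 C oven err x,y -44.2 -0.7 z 48.8 tip-ring -65.6 24.9 F oven 5.01 1.12 -1.99 t 37.0
```

```bash
python3 -m crank '[[[-0.04,0,0,0,0,0,10],[-0.04,0,0,0,0,0,10],[-0.04,0,0,0,0,0,10],[-0.04,0,0,0,0,0,10],[-0.03,0,0,0,0,0,10],[-0.02,0,0,0,0,0,10],[0,0,0,0,0,0,10],[0,0,0,0,0,0,10]]]' | tail -3
python3 -c "from h import *
rep(55)"
```

```text
force: [0.1, 4.2, -1.5]
grip_width: 0.186
grip_force: 78.4
yaw 80.4 phi -0.1 C oven err x,y -49.5 -0.7 z 48.8 tip-ring -71.0 24.9 F oven 4.18 0.64 -1.51 t 37.8
```

```bash
cat > chk.py <<'E'
from h import *
import sys
s=sense();F=s['force'][:2]@ax;rep(55);sys.exit(0 if F<6.6 else 1)
E
python3 -m crank '[[[-0.008,0,0,0,0,0,10],[-0.008,0,0,0,0,0,10],[-0.008,0,0,0,0,0,10],[-0.008,0,0,0,0,0,10],[-0.008,0,0,0,0,0,10],[-0.008,0,0,0,0,0,10],[-0.008,0,0,0,0,0,10],[0,0,0,0,0,0,10]]]' >/dev/null && python3 chk.py &&
python3 -m crank '[[[-0.008,0,0,0,0,0,10],[-0.008,0,0,0,0,0,10],[-0.008,0,0,0,0,0,10],[-0.008,0,0,0,0,0,10],[-0.008,0,0,0,0,0,10],[-0.008,0,0,0,0,0,10],[-0.008,0,0,0,0,0,10],[0,0,0,0,0,0,10]]]' >/dev/null && python3 chk.py &&
python3 -m crank '[[[-0.008,0,0,0,0,0,10],[-0.008,0,0,0,0,0,10],[-0.008,0,0,0,0,0,10],[-0.008,0,0,0,0,0,10],[-0.008,0,0,0,0,0,10],[-0.008,0,0,0,0,0,10],[-0.008,0,0,0,0,0,10],[0,0,0,0,0,0,10]]]' >/dev/null && python3 chk.py &&
python3 -m crank '[[[-0.008,0,0,0,0,0,10],[-0.008,0,0,0,0,0,10],[-0.008,0,0,0,0,0,10],[-0.008,0,0,0,0,0,10],[-0.008,0,0,0,0,0,10],[-0.008,0,0,0,0,0,10],[-0.008,0,0,0,0,0,10],[0,0,0,0,0,0,10]]]' >/dev/null && python3 chk.py
```

```text
yaw 80.4 phi -0.1 C oven err x,y -50.9 -0.7 z 48.8 tip-ring -72.3 24.9 F oven 6.13 0.36 -0.7 t 38.6
yaw 80.4 phi -0.1 C oven err x,y -52.3 -0.7 z 48.8 tip-ring -73.7 24.9 F oven 5.67 0.66 -1.95 t 39.4
yaw 80.4 phi -0.1 C oven err x,y -53.7 -0.7 z 48.9 tip-ring -75.2 24.9 F oven 4.76 0.86 -1.16 t 40.2
yaw 80.4 phi -0.1 C oven err x,y -55.1 -0.7 z 48.9 tip-ring -76.5 24.9 F oven 3.74 0.95 -1.56 t 41.0
```

```bash
sed -i 's/6.6/7/' chk.py
python3 -m crank '[[[-0.008,0,0,0,0,0,10],[-0.008,0,0,0,0,0,10],[-0.008,0,0,0,0,0,10],[-0.008,0,0,0,0,0,10],[-0.008,0,0,0,0,0,10],[-0.008,0,0,0,0,0,10],[-0.008,0,0,0,0,0,10],[-0.008,0,0,0,0,0,10]]]' >/dev/null && python3 chk.py &&
python3 -m crank '[[[-0.008,0,0,0,0,0,10],[-0.008,0,0,0,0,0,10],[-0.008,0,0,0,0,0,10],[-0.008,0,0,0,0,0,10],[-0.008,0,0,0,0,0,10],[-0.008,0,0,0,0,0,10],[-0.008,0,0,0,0,0,10],[-0.008,0,0,0,0,0,10]]]' >/dev/null && python3 chk.py &&
python3 -m crank '[[[-0.008,0,0,0,0,0,10],[-0.008,0,0,0,0,0,10],[-0.008,0,0,0,0,0,10],[-0.008,0,0,0,0,0,10],[-0.008,0,0,0,0,0,10],[-0.008,0,0,0,0,0,10],[-0.008,0,0,0,0,0,10],[-0.008,0,0,0,0,0,10]]]' >/dev/null && python3 chk.py &&
python3 -m crank '[[[-0.008,0,0,0,0,0,10],[-0.008,0,0,0,0,0,10],[-0.008,0,0,0,0,0,10],[-0.008,0,0,0,0,0,10],[-0.008,0,0,0,0,0,10],[-0.008,0,0,0,0,0,10],[-0.008,0,0,0,0,0,10],[-0.008,0,0,0,0,0,10]]]' >/dev/null && python3 chk.py &&
python3 -m crank '[[[-0.008,0,0,0,0,0,10],[-0.008,0,0,0,0,0,10],[-0.008,0,0,0,0,0,10],[-0.008,0,0,0,0,0,10],[-0.008,0,0,0,0,0,10],[-0.008,0,0,0,0,0,10],[-0.008,0,0,0,0,0,10],[-0.008,0,0,0,0,0,10]]]' >/dev/null && python3 chk.py
```

```text
yaw 80.4 phi -0.1 C oven err x,y -56.7 -0.7 z 48.9 tip-ring -78.2 24.9 F oven 4.73 0.03 -1.34 t 41.8
yaw 80.4 phi -0.1 C oven err x,y -58.3 -0.7 z 48.9 tip-ring -79.8 24.9 F oven 4.8 1.57 -0.89 t 42.6
yaw 80.4 phi -0.1 C oven err x,y -59.9 -0.7 z 48.8 tip-ring -81.3 24.9 F oven 6.01 0.83 -1.7 t 43.4
yaw 80.4 phi -0.1 C oven err x,y -61.5 -0.7 z 48.8 tip-ring -82.9 24.9 F oven 4.98 0.06 -0.76 t 44.2
yaw 80.4 phi -0.1 C oven err x,y -63.1 -0.7 z 48.8 tip-ring -84.6 24.9 F oven 4.82 0.2 -1.92 t 45.0
```

```bash
python3 -m crank '[[[-0.008,0,0,0,0,0,10],[-0.008,0,0,0,0,0,10],[-0.008,0,0,0,0,0,10],[-0.008,0,0,0,0,0,10],[-0.008,0,0,0,0,0,10],[-0.008,0,0,0,0,0,10],[-0.008,0,0,0,0,0,10],[-0.008,0,0,0,0,0,10]]]' >/dev/null && python3 chk.py &&
python3 -m crank '[[[-0.008,0,0,0,0,0,10],[-0.008,0,0,0,0,0,10],[-0.008,0,0,0,0,0,10],[-0.008,0,0,0,0,0,10],[-0.008,0,0,0,0,0,10],[-0.008,0,0,0,0,0,10],[-0.008,0,0,0,0,0,10],[-0.008,0,0,0,0,0,10]]]' >/dev/null && python3 chk.py &&
python3 -m crank '[[[-0.008,0,0,0,0,0,10],[-0.008,0,0,0,0,0,10],[-0.008,0,0,0,0,0,10],[-0.008,0,0,0,0,0,10],[-0.008,0,0,0,0,0,10],[-0.008,0,0,0,0,0,10],[-0.008,0,0,0,0,0,10],[-0.008,0,0,0,0,0,10]]]' >/dev/null && python3 chk.py &&
python3 -m crank '[[[-0.008,0,0,0,0,0,10],[-0.008,0,0,0,0,0,10],[-0.008,0,0,0,0,0,10],[-0.008,0,0,0,0,0,10],[-0.008,0,0,0,0,0,10],[-0.008,0,0,0,0,0,10],[-0.008,0,0,0,0,0,10],[-0.008,0,0,0,0,0,10]]]' >/dev/null && python3 chk.py &&
python3 -m crank '[[[-0.008,0,0,0,0,0,10],[-0.008,0,0,0,0,0,10],[-0.008,0,0,0,0,0,10],[-0.008,0,0,0,0,0,10],[-0.008,0,0,0,0,0,10],[-0.008,0,0,0,0,0,10],[-0.008,0,0,0,0,0,10],[-0.008,0,0,0,0,0,10]]]' >/dev/null && python3 chk.py
```

```text
yaw 80.4 phi -0.1 C oven err x,y -64.7 -0.7 z 48.8 tip-ring -86.1 24.9 F oven 5.69 0.62 -1.21 t 45.8
yaw 80.4 phi -0.1 C oven err x,y -66.3 -0.7 z 48.9 tip-ring -87.7 24.9 F oven 4.75 1.38 -1.88 t 46.6
yaw 80.4 phi -0.1 C oven err x,y -67.9 -0.7 z 48.9 tip-ring -89.3 24.9 F oven 5.08 0.43 -1.25 t 47.4
yaw 80.3 phi -0.2 C oven err x,y -68.5 -0.3 z 48.8 tip-ring -89.9 25.2 F oven 11.95 0.97 -3.08 t 48.2
```

Stop reached at 12 N. I'll hold briefly to confirm, then ease off.

```bash
python3 -c "from h import *
avg(5)"
python3 -m crank '[[[0,0,0,0,0,0,10],[0.01,0,0,0,0,0,10],[0.01,0,0,0,0,0,10],[0.01,0,0,0,0,0,10],[0.01,0,0,0,0,0,10],[0,0,0,0,0,0,10],[0,0,0,0,0,0,10],[0,0,0,0,0,0,10]]]' |tail -3
python3 -c "from h import *
avg(3)"
```

```text
avgF oven 11.79 0.99 -1.65 M [ 1.926 -0.166 -0.256]
yaw 80.3 phi -0.2 C oven err x,y -68.5 -0.4 z 48.8 tip-ring -89.9 25.2 F oven 11.8 0.35 -1.37 t 48.45
force: [0.9, 7.1, -1.7]
grip_width: 0.183
grip_force: 78.4
avgF oven 6.99 1.04 -1.69 M [ 1.141 -0.038 -0.134]
yaw 80.4 phi -0.1 C oven err x,y -68.2 -0.6 z 48.8 tip-ring -89.6 25.0 F oven 7.81 1.0 -1.96 t 49.4
```

```bash
python3 -m crank '[[[0.015,0,0,0,0,0,10],[0.015,0,0,0,0,0,10],[0.015,0,0,0,0,0,10],[0.0072,0,0.067,0,0.125,0,10],[0.005,0,0.067,0,0.125,0,10],[0.005,0,0.067,0,0.125,0,10],[0.005,0,0.067,0,0.125,0,10],[0,0,0,0,0,0,10]]]' |tail -3
python3 -c "from h import *
avg(4);print(hpt((0,0,0)))"
```

```text
force: [0.3, -0.4, -1.9]
grip_width: 0.185
grip_force: 78.5
avgF oven -0.17 0.3 -1.55 M [-0.082 -0.031  0.017]
yaw 80.4 phi -0.1 C oven err x,y -67.1 -0.8 z 47.1 tip-ring -88.6 24.8 F oven -0.07 0.21 -1.51 t 50.4
[495.5169331  -56.0688705   34.26107584]
```

```bash
python3 -m crank '[[[0.004,0,0.067,0,0.125,0,10],[0.004,0,0.067,0,0.125,0,10],[0.004,0,0.067,0,0.125,0,10],[0,0,0,0,0,0,10],[0,0,0,0,0,0,10],[0,0,0,0,0,0,10],[0,0,0,0,0,0,10],[0,0,0,0,0,0,10]]]' |tail -3
python3 -c "from h import *
avg(4);print(hpt((0,0,0)))"
```

```text
force: [-0.7, -0.4, -1.1]
grip_width: 0.184
grip_force: 78.5
avgF oven 0.04 -0.02 -1.21 M [-0.108 -0.009 -0.007]
yaw 80.4 phi -0.1 C oven err x,y -66.9 -0.8 z 45.7 tip-ring -88.3 24.8 F oven -0.1 -1.7 -1.84 t 51.4
[495.64590772 -55.05612137  29.25702688]
```

```bash
python3 -m crank '[[[0,0,0,0,0,0,16],[0,0,0,0,0,0,18],[0,0,0,0,0,0,20],[0,0,0,0,0,0,23],[0,0,0,0,0,0,28],[0,0,0,0,0,0,36],[0,0,0,0,0,0,45],[0,0,0,0,0,0,50]]]' 20
python3 -m crank '[[[0,0,-0.2,0,0,0,50],[0,0,-0.4,0,0,0,50],[0,0,-0.6,0,0,0,50],[0,0,-0.6,0,0,0,50],[0,0,-0.6,0,0,0,50],[0,0,-0.6,0,0,0,50],[0,0,-0.4,0,0,0,50],[0,0,-0.2,0,0,0,50]]]' | tail -5
python3 - <<'E'
from h import *
cv2.imwrite("pics/end.png",np.vstack([cv2.resize(capture("scene")[150:290,190:370],(720,560))]))
E
```

```text
time_s: 52.2
eef_pos: [495.6, -55.7, 33.7]
ee_rot: [-0.039, 0.763, 0.644, 0.047]
force: [-0.0, -0.1, 0.4]
grip_width: 0.587
grip_force: 0.0
eef_pos: [494.0, -66.7, 124.3]
ee_rot: [-0.039, 0.763, 0.644, 0.047]
force: [0.8, -0.3, -0.2]
grip_width: 0.586
grip_force: 0.0
```

View pics/end.png

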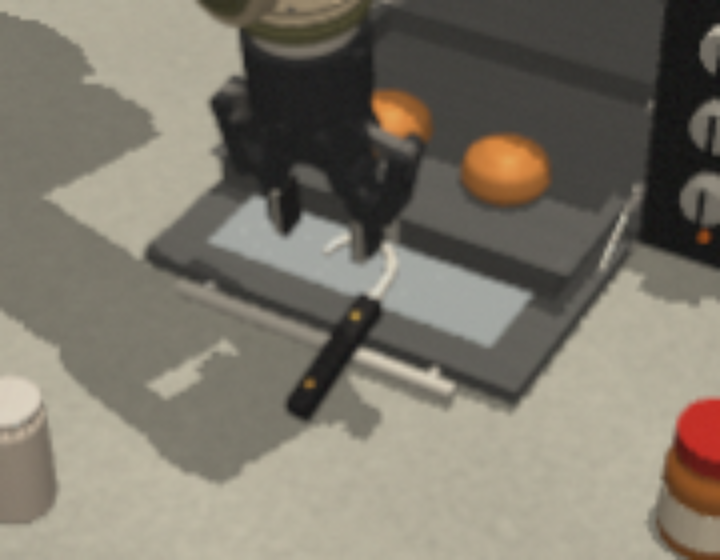

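The last picture shows the handle resting on the door edge, with its hook at the tray front around (285,212). Both rolls are on the tray and the gripper is clear. I'll let it settle and hand in.

```bash
python3 -m crank '[[[0,0,-0.2,0,0,0,50],[0,0,-0.4,0,0,0,50],[0,0,-0.4,0,0,0,50],[0,0,-0.2,0,0,0,50],[0,0,0,0,0,0,50],[0,0,0,0,0,0,50],[0,0,0,0,0,0,50],[0,0,0,0,0,0,50]]]' | head -2
python3 -c "from rig import *
print(finish_job())"
```

```text
time_s: 53.85
eef_pos: [493.0, -70.0, 152.5]
the job is handed in; nothing more can be done
None
```

I drew the tray out about 70 mm to its stop (about 12 N felt there), let the handle go with its hook in the ring and both rolls still on the tray, and handed the job in at about 54 s; no verdict came back, and a finger hid the ring in the last picture.

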